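# Swap the dead relay in the bench test socket

### The job

The relay in the bench test socket is dead: press the tab of the socket's front catch so that the sprung lever flies up, lift the dead relay out and lay it in the round steel parts dish. Then fit the loose relay of the same size, standing, its key rib towards the catch, fully home in the socket, and push the lever down over it until the catch snaps over the lever's end and holds it shut. Leave the wider relay, the black tape roll, the screw jar and the small screwdriver where they are.

Things in the scene. Friction and masses are not known exactly. Their poses are not given: they have to be found in the camera images.
- test_socket: Test socket: aluminium plate 148 x 72 mm, 8 mm high, fixed to the bench, with a black socket block. Origin on the bench under the pocket's centre; -x points to the front end (catch), +x to the rear end (lever's hinge), z up. Plate from 86 mm in front to 62 mm behind the origin. Block 54 (x) x 46 (y) mm, top 30 mm above the bench.
- socket_home (a point): Where the middle of a relay lies when fully home: 32.5 mm above the bench, axes as the socket. Pocket 38.4 (x) x 30.4 (y) mm, 1.2 mm wider than a relay each side, with a 3 mm 45 degree lead-in; the relay's rim rests on a ledge 12 mm below the mouth, its blades hang free. A notch in the front (-x) wall takes the key rib: one way round only. A relay at home stands 24 mm out of the block.
- catch_tab (a point): Middle of the top face of the catch's black serrated tab (22 mm in y, 28 mm in x), 80 mm in front (-x) of the pocket's centre, 44 mm above the bench, free below. Pressing it down tips the steel hook (its top 77 mm above the bench, 31 mm behind this point) forward, off the lever's end.
- catch (a joint): Tilt of the sprung catch, rad: 0 at rest, 0.35 with the tab fully down. It lets the shut lever go at about 0.15 (tab 4 to 5 mm down, about 5 N) and springs back when released.
- lever_hinge (a point): Hinge axis of the lever: 50 mm behind (+x) the pocket's centre, 60 mm above the bench, parallel to the socket's y.
- lever (a joint): Angle of the steel locking lever (20 mm wide, 4 mm thick, end 98 mm from the hinge), rad: 0 shut (level, forward over the relay, its rubber pad 1 mm above it), 1.75 fully open (leaning a little backwards). Sprung open: stays shut only under the catch. Pushed right down (0 or just below; under 10 N) the catch snaps over it; it cannot latch over a relay 3 mm or more above home.
- lever_push (a point): Point on the lever's serrated thumb face (upper face when shut, rear face when open), 72 mm from the hinge; when shut, 62 mm above the bench and 22 mm in front of the pocket's centre. The catch's hook begins 22 mm farther to the front.
- old_relay_mid (a point): Middle (21.5 mm up) of the dead relay, at the start plugged in the socket under the shut lever: grey block with black base, 36 (x) x 28 (y) x 36 mm on 7 mm brass blades, 43 mm high in all, 50 g. A key rib 8 mm wide stands 3 mm out of its -x face, starting 5 mm above the block's underside. Grasp across the 28 mm (y).
- new_relay_mid (a point): Middle (21.5 mm up) of the new relay, standing on its blades on the bench; same shape, size and axes as the dead one, key rib on its -x face.
- wide_relay_mid (a point): Middle of a wider relay of the same make, 52 x 44 mm, 43 mm high, standing on the bench close behind the new relay (its +x side, gap 12 to 30 mm); does not fit the socket; not to be moved.
- dish_mid (a point): Centre, half-way up (13 mm), of the round pressed-steel parts dish, 117 mm across the rim, 26 mm high; floor 2 mm thick, flat for 18 mm round the centre, rising from there to the rim.
- tape_mid (a point): Middle of a roll of black tape lying flat on the bench, about 70 mm across, 19 mm high; not to be moved.
- jar_mid (a point): Middle of the screw jar beside the socket, 60 mm diameter, 76 mm high; not to be moved.
- screwdriver_mid (a point): Middle of the small screwdriver lying beside the socket, 153 mm long (along its y), 18 mm thick; not to be moved.
There are look-alikes about, which are no part of the job. Leave any orange or red look-alike of the part that bears new_relay_mid alone.

How it is judged:
By the outcome, as a careful person would: the job done as asked, in the order asked, and still so for the second after the job is handed in, with the robot touching nothing.
It also fails if it takes over 69 s, if anything falls off the work surface, if the arm or the gripper's body presses on something with over 40 N, if the wrist force passes 120 N, or if a joint passes its speed limit or range.

### The arm

A 6-joint arm with a two-finger parallel gripper is mounted at the origin on a cart in front of the work surface, level with it; the furniture and walls round the work are solid. World frame = base frame: x ahead of the robot, y to its left, z up, the work surface at z = 0. Lengths are in m, angles in rad, forces in N, time in s.
With the tool pointing down it reaches from about 0.425 to 0.95 m from the base axis. Payload 3.5 kg.
Tool frame: the origin (TCP) lies midway between the tips of the shut fingers; the grasp point (between the pads) lies 19 mm behind it; z points along the fingers, y is the line along which they close (so a half turn about z gives the same grasp; the last joint's range is limited). The gripper opens to 85 mm and grips with 20 to 120 N. Pads are 22 mm wide; open, the fingers measure 114 mm over their backs; the gripper's body (76 mm by 85 mm) begins 54 mm behind the grasp point. The pads swing forward as they close: fully open they stand 13 mm farther back than shut.
Start: joints at [1.028, 0.286, 1.577, -0, 1.279, -0.15], TCP at [0.258, 0.624, 0.231] pointing down, gripper open.
Joint ranges: [-2.77, 2.77], [-0.9, 2.22], [0.21, 2.48], [-1.53, 4.67], [0.24, 2.81], [-2.84, 2.84]. Speed limits (rad/s): [2.79, 2.79, 3.14, 3.14, 3.14, 3.14].

### API

Orientations are given as a unit quaternion [x, y, z, w].
In Python, from plant import ctrl gives the robot as it stands.
- The arm moves only by the tool arm_command, never from a script. Its argument "steps" is one flat list of numbers, 5 for each row, row after row: the opening in per cent of the stroke, from 0 (shut) to 100 (fully open), then the shift along the tool's x, y, z each as a share of 25 mm, from -1 to 1, then the turn about the tool's z as a share of 0.1 rad, from -1 to 1. In form: [grip, tx, ty, tz, spin, grip, tx, ty, tz, spin, ...]. A call has 1 to 8 rows; each row shifts and turns the commanded pose from where the row before left it, along the tool's axes as they then stand; what a row does not reach is not made up. A row lasts 1/12 s, in which the tool goes at most 41.7 mm and 7.16 degrees, less where a joint would pass 70% of its speed; a pose out of reach is approached as far as the arm can. A call with a number of a shift or a turn outside -1 to 1 is refused whole. A call with a gripper value outside its range is refused whole. The fingers move at their own pace and stop on an object; "squeeze" is the grip in N (left out, the last holds). Time passes only in rows, so rows that do not move let the fingers close. It gives the time, the measured TCP pose, the force, the opening and the grip force at its end, in the units of the state.
- ctrl.get_state(): the state, without advancing time (a new reading comes with each control period).
- ctrl.read_camera(name): name is "scene" or "side" or "wrist"; returns the picture (480x640x3 uint8, red, green, blue); there is no depth.
- ctrl.camera_model(name): a dict with "intrinsics" (3x3 intrinsics, pixels), "rvec" (rotation vector, rad) and "tvec" (3), from world to camera coordinates, as OpenCV has them. Camera axes: x right, y down, z forward; pixel columns grow to the right and rows downward; lengths in m; the calibration is good to about 2 mm. A picture is of the moment at which its call begins: read the wrist's pose just before it. camera_model takes no time and is no camera call; for the wrist camera it gives the pose at the moment of the call.
- ctrl.sign_off(): hands the job in; it is judged then, once.
The state is a dict: "time": time; "qpos": joint angles; "dq": joint speeds; "joint_efforts": joint torques, N m; "eef_pos": TCP position; "tcp_rot": TCP orientation; "contact_force": force on the tool from outside, world axes, zero at the start; "wrist_torque": the same for the moment, N m; "opening": opening from 0.0 (shut) to 1.0 (fully open); "finger_force": force on a finger pad.
Only numpy, scipy, OpenCV 4.12 (cv2) and the standard library are available. Lean on these libraries where they do the work, as an engineer would, in place of code of your own. Each camera call takes 0.05 s, during which the arm holds its last target. There are 200 camera calls.

## Working session

There is one attempt and no reset: what is moved stays moved. The work goes in short steps, Python scripts to look and compute and a tool call to move; the robot and the scene stay as the last step left them, time stands still between calls to the robot, and variables do not carry over. Pictures are saved under pics/ and viewed, at most 10 in all, crops included, and the job is handed in when it is done.

Besides the shell and the picture viewer there is one more tool, called after "Emit:" as name(argument=value, ...) on one line, values as JSON. arm_command: Moves the arm, as the interface text tells. Its arguments: {"type":"object","properties":{"steps":{"type":"array","items":{"type":"number"}},"squeeze":{"type":"number"}},"required":["steps"]}

```bash
mkdir -p pics; ls; cat > h.py <<'E'
import numpy as np, cv2
from plant import ctrl
def cam(n):
    m=ctrl.camera_model(n); R=cv2.Rodrigues(np.array(m["rvec"],float))[0]; return np.array(m["intrinsics"],float),R,np.array(m["tvec"],float).ravel()
def ray(c,uv):
    K,R,t=c; d=R.T@np.linalg.solve(K,[uv[0],uv[1],1]); return -R.T@t,d
def onz(c,uv,z):
    o,d=ray(c,uv); return o+d*(z-o[2])/d[2]
def proj(c,p):
    K,R,t=c; q=K@(R@np.asarray(p,float)+t); return q[:2]/q[2]
def tri(c1,u1,c2,u2):
    o1,d1=ray(c1,u1);o2,d2=ray(c2,u2)
    s=np.linalg.lstsq(np.c_[d1,-d2],o2-o1,rcond=None)[0]
    a,b=o1+s[0]*d1,o2+s[1]*d2; return (a+b)/2,np.linalg.norm(a-b)
def shot(n,f):
    c=cam(n); im=ctrl.read_camera(n); cv2.imwrite("pics/"+f,im[:,:,::-1]); return c,im
E
python3 - <<'E'
from h import *
for n in ("scene","side","wrist"):
    c,im=shot(n,n+"0.png"); print(n,-c[1].T@c[2], c[0][0,0])
s=ctrl.get_state();print(s)
a=cv2.imread("pics/scene0.png");b=cv2.imread("pics/side0.png")
E
```

```text
pics
scene [-0.00645418 -0.8382747   0.60525839] 557.2715024254355
side [ 0.45369982 -1.20920032  0.93396675] 591.0151433917343
wrist [0.19462136 0.64817574 0.37128468] 353.62533043163364
{'time': 0.15, 'qpos': array([ 1.02798886e+00,  2.86998166e-01,  1.57784676e+00, -1.22084337e-05,
        1.27861795e+00, -1.50031858e-01]), 'dq': array([-1.64976338e-06, -1.92388150e-03, -5.15267088e-03,  4.99260865e-04,
       -9.13294595e-04, -6.87437457e-04]), 'joint_efforts': array([ 1.94338927e-04, -4.06602645e+01, -2.93140340e+01, -1.88941208e-04,
        3.94047194e-03,  5.67747065e-06]), 'eef_pos': array([0.25808367, 0.62315228, 0.23023767]), 'tcp_rot': array([ 1.95126035e-01,  9.80777730e-01, -8.81545543e-04, -3.12004160e-04]), 'contact_force': array([ 0.15417267, -0.34947111, -0.43177969]), 'wrist_torque': array([ 0.04185382, -0.04946378, -0.01307226]), 'finger_force': 0.0, 'opening': 1.001584705756602}
```

View pics/scene0.png

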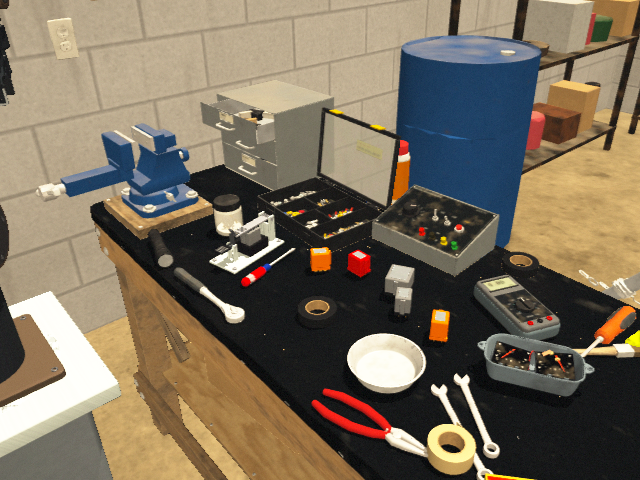

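View pics/side0.png

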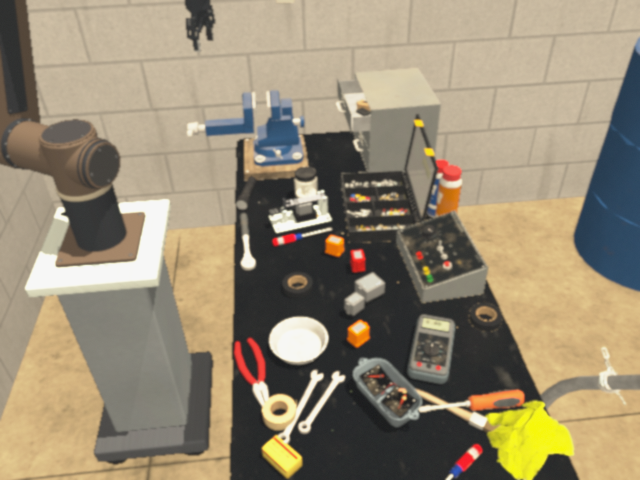

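The scene view shows the socket at about (248,242), the new grey relay at (402,300) with the wide one behind it at (400,278), the dish at (386,362), the tape at (317,311), the jar at (228,215) and the screwdriver at (265,270). In the side view the socket is at (301,212), the relays at (355,303) and (370,287), and the dish at (299,340).

```bash
python3 - <<'E'
from h import *
S,D,W=cam("scene"),cam("side"),cam("wrist")
for n,a,b in [("socket",(248,242),(301,212)),("new",(402,300),(355,303)),("wide",(400,275),(370,287)),("dish",(386,362),(299,340)),("tape",(317,311),(297,284)),("jar top",(229,200),(306,173)),("drv",(258,273),(287,239))]:
    p,e=tri(S,a,D,b); print(n,p.round(3),round(e,4),"wrist px",proj(W,p).round())
a=cv2.imread("pics/scene0.png");b=cv2.imread("pics/side0.png");w=cv2.imread("pics/wrist0.png")
r=lambda i,x,y,ww,hh:cv2.resize(i[y:y+hh,x:x+ww],(400,300),interpolation=cv2.INTER_CUBIC)
m=np.vstack([np.hstack([r(a,190,185,120,90),r(a,360,250,80,60)]),np.hstack([r(b,255,165,100,75),cv2.resize(w,(400,300))])])
cv2.imwrite("pics/m1.png",m)
E
```

```text
socket [0.502 0.014 0.028] 0.0015 wrist px [-27. 554.]
new [ 0.593 -0.326  0.026] 0.0004 wrist px [-173.  656.]
wide [ 0.632 -0.288  0.037] 0.0072 wrist px [-145.  675.]
dish [ 0.467 -0.411  0.02 ] 0.0013 wrist px [-276.  612.]
tape [ 0.474 -0.239  0.013] 0.0012 wrist px [-175.  578.]
jar top [0.526 0.114 0.079] 0.0005 wrist px [ 13. 592.]
drv [ 0.461 -0.081  0.018] 0.0001 wrist px [-97. 545.]
```

View pics/m1.png

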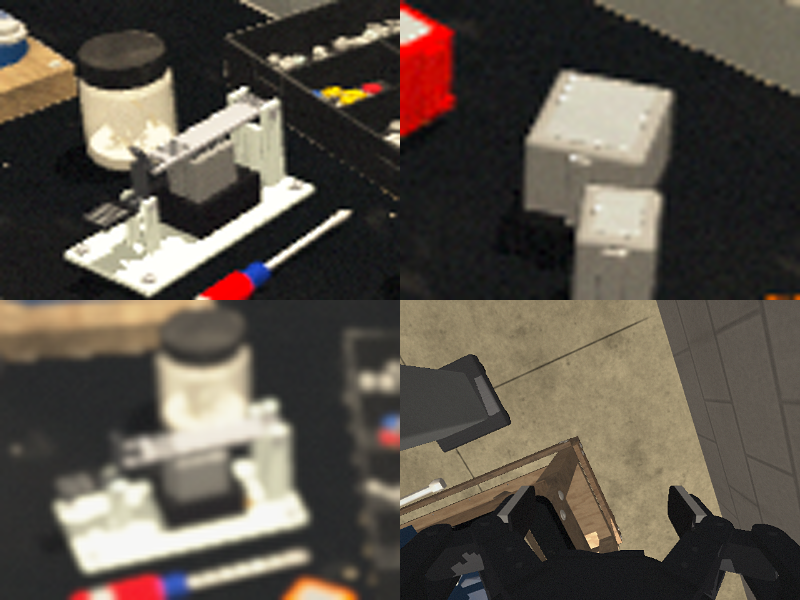

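The crops show the socket with its lever shut and the catch tab at the lower left, so its -x points towards smaller world x. The new relay stands just in front of the wide one. The wrist camera sees only the floor so far.

```bash
cat >> h.py <<'E'
from scipy.spatial.transform import Rotation as Ro
def tool():
    s=ctrl.get_state(); return np.array(s["eef_pos"]),Ro.from_quat(s["tcp_rot"]).as_matrix(),s
def go(target,yaw=None):
    "rows needed: spin first (rows of .1rad), then shift in tool axes (units of 25mm); yaw = world angle of tool x"
    p,R,s=tool(); a=np.arctan2(R[1,0],R[0,0]); sp=0 if yaw is None else -((yaw-a+np.pi)%(2*np.pi)-np.pi)
    if yaw is None: yaw=a
    c,sn=np.cos(yaw),np.sin(yaw); R2=np.array([[c,sn,0],[sn,-c,0],[0,0,-1]])
    print("spin total(.1rad)",round(sp/.1,2),"shift total(25mm)",(R2.T@(np.asarray(target)-p)/.025).round(2),"pos",p.round(4),"yaw",round(a,4),"tilt",R[:,2].round(4))
E
python3 - <<'E'
from h import *
S=cam("scene"); P=[onz(S,u,.008) for u in [(209.5,261.5),(235,273.5),(284.5,241)]]
for p in P: print(p.round(4))
print(np.linalg.norm(P[0]-P[1]),np.linalg.norm(P[2]-P[1]), np.arctan2(*(P[2]-P[1])[1::-1]), np.arctan2(*(P[1]-P[0])[1::-1]))
p,R,s=tool();W=cam("wrist"); o=-W[1].T@W[2]
print("cam in tool",R.T@(o-p)); print("cam axes in tool",(R.T@W[1].T).round(3)); print(W[0])
yaw=np.arctan2(*(P[2]-P[1])[1::-1]); mid=(P[0]+P[2])/2; x=np.array([np.cos(yaw),np.sin(yaw)]); org=mid[:2]+.012*x; print("org",org)
go([org[0],org[1],.2],np.pi+yaw)
E
```

```text
[0.4198 0.0314 0.008 ]
[ 0.4345 -0.0395  0.008 ]
[ 0.58   -0.0046  0.008 ]
0.07241789835909553 0.14955694385875604 0.2352119456142308 -1.3650204330305238
cam in tool [ 0.06823872 -0.00139083 -0.1411974 ]
cam axes in tool [[-0.    -0.964 -0.266]
 [ 1.    -0.    -0.001]
 [ 0.001 -0.266  0.964]]
[[353.62533043   0.         322.62822481]
 [  0.         353.62533043 242.36722689]
 [  0.           0.           1.        ]]
org [0.51154034 0.01618313]
spin total(.1rad) -6.28 shift total(25mm) [ -4.2  -25.97   1.21] pos [0.2581 0.6232 0.2302] yaw 2.7488 tilt [-0.001  -0.0016 -1.    ]
```

```bash
python3 - <<'E'
from h import *
S,D=cam("scene"),cam("side")
for a,b in [((118,132),(254,96)),((150,127),(278,94)),((38,193),(188,130)),((150,215),(275,160))]:
    print(tri(S,a,D,b))
E
```

```text
(array([0.40207144, 0.34399034, 0.19963343]), np.float64(0.004503166399499443))
(array([0.47052313, 0.33587393, 0.20046835]), np.float64(0.003629471787192713))
(array([0.20794191, 0.31682596, 0.1240125 ]), np.float64(0.006673995640221598))
(array([ 0.44546884,  0.36970872, -0.02951035]), np.float64(0.0020607045469441293))
```

Emit:
arm_command(steps=[100,0,0,-1,-0.9,100,0,0,-1,-0.9,100,0,0,-1,-0.9,100,0,0,-1,-0.9,100,0,0,0,-0.9,100,0,0,0,-0.9,100,0,0,0,-0.9])

```text
time: 0.73
eef_pos: [0.2584, 0.6236, 0.3318]
tcp_rot: [-0.121, 0.993, 0.0, 0.0]
contact_force: [1.1, 0.1, -0.0]
opening: 1.0
finger_force: 0.0
```

Emit:
arm_command(steps=[100,-0.17,-1,0,0,100,-0.17,-1,0,0,100,-0.17,-1,0,0,100,-0.17,-1,0,0,100,-0.17,-1,0,0,100,-0.17,-1,0,0,100,-0.17,-1,0,0,100,-0.17,-1,0,0])

```text
time: 1.4
eef_pos: [0.3385, 0.4359, 0.3309]
tcp_rot: [-0.118, 0.993, -0.0, -0.0]
contact_force: [-0.3, 0.3, 0.8]
opening: 1.0
finger_force: 0.0
```

Emit:
arm_command(steps=[100,-0.17,-1,0,0,100,-0.17,-1,0,0,100,-0.17,-1,0,0,100,-0.17,-1,0,0,100,-0.17,-1,0,0,100,-0.17,-1,0,0,100,-0.17,-1,0,0,100,-0.17,-1,0,0])

```text
time: 2.07
eef_pos: [0.4185, 0.2495, 0.331]
tcp_rot: [-0.118, 0.993, -0.0, -0.0]
contact_force: [-0.3, 0.1, 0.8]
opening: 1.004
finger_force: 0.0
```

Emit:
arm_command(steps=[50,-0.17,-1,0.5,0,50,-0.17,-1,0.5,0,50,-0.17,-1,0.5,0,50,-0.17,-1,0.5,0,50,-0.17,-1,0.5,0,50,-0.17,-1,0.5,0,50,-0.17,-1,0.5,0,50,-0.17,-1,0.5,0])

```text
time: 2.73
eef_pos: [0.4985, 0.0631, 0.2305]
tcp_rot: [-0.118, 0.993, 0.0, -0.0]
contact_force: [0.7, 0.8, 0.1]
opening: 0.499
finger_force: 0.0
```

Emit:
arm_command(steps=[0,0,-1,0.5,0,0,0,-1,0.5,0,0,0,0,0,0,0,0,0,0,0])

```text
time: 3.07
eef_pos: [0.5096, 0.0151, 0.2051]
tcp_rot: [-0.117, 0.993, 0.001, -0.001]
contact_force: [0.0, 0.6, 0.8]
opening: -0.001
finger_force: 0.0
```

```bash
python3 - <<'E'
from h import *
go([.5115,.0162,.2],np.pi+.235)
c,im=shot("wrist","w1.png"); print(ctrl.get_state()["time"], np.array(ctrl.get_state()["qpos"]).round(2))
np.savez("w1.npz",K=c[0],R=c[1],t=c[2])
E
```

```text
spin total(.1rad) -0.0 shift total(25mm) [-0.08  0.03  0.2 ] pos [0.5096 0.0151 0.2051] yaw -2.9069 tilt [-2.7e-03  9.0e-04 -1.0e+00]
3.1167 [-0.17 -0.06  2.    0.    1.2  -1.98]
```

View pics/w1.png

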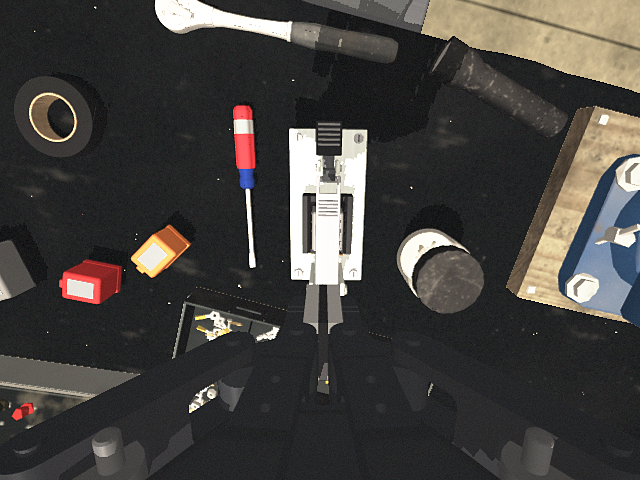

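The wrist view shows the socket almost square-on: the plate's corners are about (290,129), (367,129), (291,280) and (364,281), and the black tab is at (329,135). The jar cap is at (447,278), and the screwdriver runs from (243,105) to (252,267).

```bash
cat >> h.py <<'E'
def plate(c,im,box):
    x0,y0,x1,y1=box; g=im.astype(int); m=((g.min(2)>135)&(g.max(2)-g.min(2)<45)).astype(np.uint8)
    k=np.zeros_like(m); k[y0:y1,x0:x1]=m[y0:y1,x0:x1]
    n,l,st,_=cv2.connectedComponentsWithStats(k); i=1+np.argmax(st[1:,4]); k=(l==i).astype(np.uint8)
    pts=cv2.findContours(k,cv2.RETR_EXTERNAL,cv2.CHAIN_APPROX_NONE)[0][0][:,0,:]
    W=np.array([onz(c,p,.008)[:2] for p in pts],np.float32)
    return W,cv2.minAreaRect(W)
E
python3 - <<'E'
from h import *
d=np.load("w1.npz");c=(d["K"],d["R"],d["t"]);im=cv2.imread("pics/w1.png")[:,:,::-1]
W,r=plate(c,im,(283,118,374,283)); print(r); B=cv2.boxPoints(r); print(B.round(4))
# socket frame from rect
e=[B[1]-B[0],B[2]-B[1]]; x=max(e,key=np.linalg.norm); x=x/np.linalg.norm(x); x=x if x[0]>0 else -x
print("yaw",np.arctan2(x[1],x[0])); org=np.array(r[0])+.012*x; y=np.array([-x[1],x[0]])
print("org",org); 
# silhouettes: tab (dark in front of plate)
g=im.astype(int).max(2)
for nm,u in [("tab tl",(317,122)),("tab br",(341,148))]:
    p=onz(c,u,.044)[:2]-org; print(nm,p@x,p@y)
for nm,u,z in [("jarcap L",(413,281),.076),("jarcap R",(484,281),.076),("drv tip",(253,267),.005),("drv fat R",(256,165),.009)]:
    p=onz(c,u,z)[:2]-org; print(nm,p@x,p@y)
print("lever end/pad",[((onz(c,u,.062)[:2]-org)@x,(onz(c,u,.062)[:2]-org)@y) for u in [(317,190),(340,190)]])
# lever height check by two views: lever sides corners vs scene
E
```

```text
((0.5001843571662903, 0.016392584890127182), (0.14992296695709229, 0.0717516839504242), 12.658180236816406)
[[ 0.4192  0.035 ]
 [ 0.4349 -0.035 ]
 [ 0.5812 -0.0022]
 [ 0.5655  0.0678]]
yaw 0.22092703
org [0.51189269 0.0190222 ]
tab tl -0.09024223456434204 -0.009649309836971948
tab br -0.07013014355275034 0.010376020985935626
jarcap L 0.03393470482913964 0.0704492194582441
jarcap R 0.033170814574710515 0.12851106998059772
drv tip 0.04854227574274052 -0.074205658009989
drv fat R -0.053558116629111585 -0.06674666789366035
lever end/pad [(np.float64(-0.037441031794890334), np.float64(-0.008896762162361883)), (np.float64(-0.037688470305883175), np.float64(0.009537314990993483))]
```

```bash
cat >> h.py <<'E'
ORG=np.array([.5119,.0190]);YAW=.221
def sock(x,y,z):
    c,s=np.cos(YAW),np.sin(YAW); return [ORG[0]+c*x-s*y,ORG[1]+s*x+c*y,z]
E
python3 - <<'E'
from h import *
go(sock(-.087,0,.054),np.pi+YAW)
E
```

```text
spin total(.1rad) 0.15 shift total(25mm) [3.38 0.11 6.08] pos [0.51   0.0158 0.2061] yaw -2.9055 tilt [-9.e-04  7.e-04 -1.e+00]
```

Emit:
arm_command(steps=[0,0.85,0.11,0.2,0.15,0,0.85,0,0.4,0,0,0.85,0,0.8,0,0,0.83,0,0.9,0,0,0,0,1,0,0,0,0,1,0,0,0,0,1,0,0,0,0,0.7,0])

```text
time: 3.78
eef_pos: [0.4266, 0.0008, 0.0554]
tcp_rot: [-0.112, 0.994, 0.0, 0.0]
contact_force: [-0.2, 0.3, 1.0]
opening: -0.002
finger_force: 0.0
```

Emit:
arm_command(steps=[0,0,0,0,0,0,0,0,0.2,0,0,0,0,0.2,0,0,0,0,0.2,0,0,0,0,0.2,0,0,0,0,0,0])

```text
time: 4.28
eef_pos: [0.4285, -0.0006, 0.0371]
tcp_rot: [-0.111, 0.994, -0.0, 0.001]
contact_force: [-0.3, 0.4, 6.2]
opening: -0.004
finger_force: 2.8
```

```bash
python3 - <<'E'
from h import *
p,R,s=tool(); d=p[:2]-ORG; print(p, s["contact_force"])
a=[]
for n in ("scene","side"):
    c,im=shot(n,n+"1.png"); a.append(cv2.resize(im[150:260,190:340] if n=="scene" else im[130:240,230:380],(400,293),interpolation=cv2.INTER_CUBIC))
cv2.imwrite("pics/m2.png",np.hstack(a)[:,:,::-1])
E
```

```text
[ 0.42851744 -0.00056738  0.03711743] [-0.2720966   0.42427834  6.17738055]
```

View pics/m2.png

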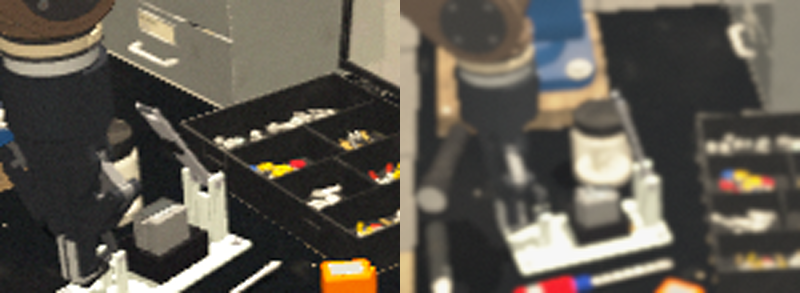

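The lever has been released and is swinging up; the gripper is still on the tab. Next I go over the dead relay.

Emit:
arm_command(steps=[0,0,0,-1,0,0,0,0,-1,0,30,0,0,-1,0,60,0,0,-1,0,60,-0.9,0,-0.4,0,60,-0.9,0,0,0,60,-0.9,0,0,0,60,-0.7,0,0,0])

```text
time: 5.05
eef_pos: [0.5119, 0.0184, 0.1472]
tcp_rot: [-0.111, 0.994, -0.0, 0.001]
contact_force: [1.0, -0.4, -0.1]
opening: 0.599
finger_force: 0.0
```

Emit:
arm_command(steps=[60,0,0,0,0,60,0,0,0,0])

```text
time: 5.22
eef_pos: [0.5102, 0.0183, 0.1461]
tcp_rot: [-0.111, 0.994, 0.0, -0.0]
contact_force: [0.1, -0.2, -0.7]
opening: 0.595
finger_force: 0.0
```

```bash
python3 - <<'E'
from h import *
go(sock(0,0,.032),np.pi+YAW); print(ctrl.get_state()["opening"],ctrl.get_state()["time"])
c,im=shot("wrist","w2.png"); np.savez("w2.npz",K=c[0],R=c[1],t=c[2])
for h in (.030,.054): print([proj(c,sock(x,y,h)).round().tolist() for x in(-.018,.018) for y in (-.014,.014)])
E
```

```text
spin total(.1rad) 0.02 shift total(25mm) [-0.07  0.01  4.57] pos [0.5102 0.0183 0.1461] yaw -2.9189 tilt [-8.e-04 -1.e-04 -1.e+00]
0.595003326774918 5.2167
[[305.0, 219.0], [343.0, 219.0], [306.0, 265.0], [342.0, 265.0]]
[[304.0, 226.0], [345.0, 226.0], [304.0, 276.0], [344.0, 276.0]]
```

View pics/w2.png

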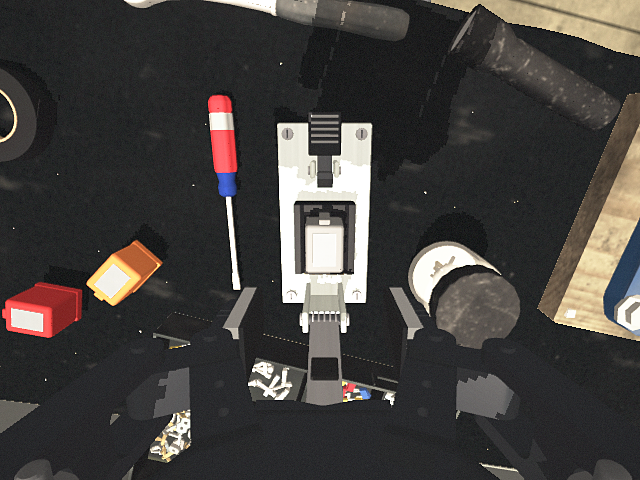

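The lever stands open at (325,350). The dead relay's top face spans about (305–345, 225–276), where I predicted it. Descend and grip.

Emit:
arm_command(steps=[60,-0.07,0,0.9,0,60,0,0,0.9,0,60,0,0,0.9,0,60,0,0,0.9,0,60,0,0,0.6,0,60,0,0,0.35,0,60,0,0,0,0])

```text
time: 5.85
eef_pos: [0.5092, 0.0187, 0.0305]
tcp_rot: [-0.111, 0.994, 0.001, -0.002]
contact_force: [0.7, -0.8, 0.1]
opening: 0.592
finger_force: 0.0
```

Emit:
arm_command(steps=[20,0,0,0,0,20,0,0,0,0,20,0,0,0,0,20,0,0,0,0,20,0,0,0,0,20,0,0,0,0], squeeze=40)

```text
time: 6.35
eef_pos: [0.5128, 0.0186, 0.034]
tcp_rot: [-0.111, 0.994, -0.0, 0.001]
contact_force: [-1.2, 0.3, 6.1]
opening: 0.315
finger_force: 40.7
```

```bash
python3 - <<'E'
from h import *
go(sock(0,0,.032),np.pi+YAW); s=ctrl.get_state(); print(s["opening"],s["finger_force"],s["contact_force"],s["time"])
E
```

```text
spin total(.1rad) 0.01 shift total(25mm) [0.03 0.02 0.08] pos [0.5128 0.0186 0.034 ] yaw -2.9194 tilt [ 2.e-03 -2.e-04 -1.e+00]
0.31469581322289575 40.67996442317963 [-1.23140981  0.30718062  6.14266048] 6.35
```

Emit:
arm_command(steps=[20,0,0,-0.4,0,20,0,0,-0.8,0,20,0,0,-0.9,0,20,0,0,-0.9,0,20,0,0,-0.9,0,20,0,0,-0.9,0,20,0,0,-0.9,0,20,0,0,-0.9,0])

```text
time: 7.02
eef_pos: [0.5115, 0.0185, 0.199]
tcp_rot: [-0.111, 0.994, -0.0, 0.0]
contact_force: [0.8, -0.4, -0.4]
opening: 0.316
finger_force: 39.8
```

Emit:
arm_command(steps=[20,0,-0.5,0,0,20,0,-0.9,0,0,20,0,-0.9,0,0,20,0,-0.9,0,0,20,0,-0.9,0,0,20,0,-0.9,0,0,20,0,-0.9,0,0,20,0,-0.9,0,0])

```text
time: 7.68
eef_pos: [0.5488, -0.1488, 0.1968]
tcp_rot: [-0.111, 0.994, 0.0, -0.001]
contact_force: [0.5, -0.3, -1.2]
opening: 0.317
finger_force: 39.9
```

Emit:
arm_command(steps=[20,0,-0.9,0,0,20,0,-0.9,0,0,20,0,-0.9,0,0,20,0,-0.9,0,0,20,0,-0.9,0,0,20,0,-0.9,0,0,20,0,-0.9,0,0,20,0,-0.7,0,0])

```text
time: 8.35
eef_pos: [0.5873, -0.32, 0.1965]
tcp_rot: [-0.11, 0.994, 0.0, -0.001]
contact_force: [0.2, 0.2, 0.2]
opening: 0.317
finger_force: 39.9
```

Emit:
arm_command(steps=[20,0,-0.4,0,0,20,0,0,0,0,20,0,0,0,0])

```text
time: 8.6
eef_pos: [0.5896, -0.3277, 0.1968]
tcp_rot: [-0.111, 0.994, 0.001, -0.001]
contact_force: [-0.2, 0.7, -0.5]
opening: 0.318
finger_force: 39.9
```

```bash
python3 - <<'E'
from h import *
c,im=shot("wrist","w3.png"); np.savez("w3.npz",K=c[0],R=c[1],t=c[2]); p,R,s=tool(); print(p,s["opening"],s["time"],np.array(s["qpos"]).round(2))
E
```

```text
[ 0.58964651 -0.32698378  0.19694809] 0.31290347214265657 8.65 [-0.66  0.31  1.61  0.    1.22 -2.45]
```

View pics/w3.png

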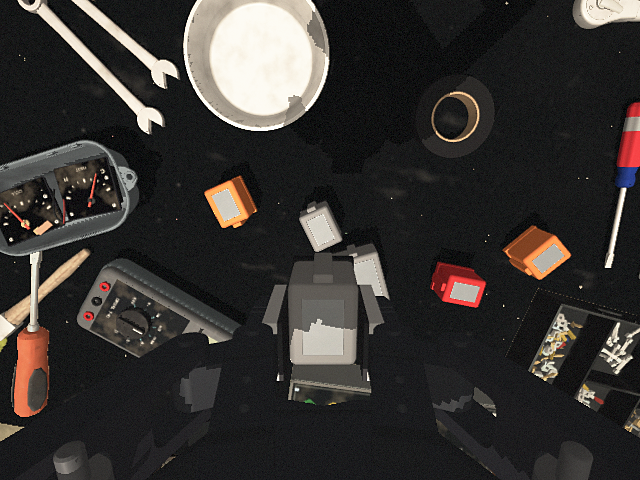

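The wrist view shows the new relay at (319,226), its rib at about (312,207), with the wide relay behind it at (368,270). The dish is at (256,60), cut off slightly at the top. The dead relay is held at (322,320).

```bash
cat >> h.py <<'E'
def comp(m,seed):
    n,l,st,ce=cv2.connectedComponentsWithStats(m.astype(np.uint8)); k=l[seed[1],seed[0]]
    if k==0: k=1+np.argmin([np.hypot(*(q-np.array(seed))) for q in ce[1:]])
    return (l==k).astype(np.uint8)
def cont(k): return max(cv2.findContours(k,cv2.RETR_EXTERNAL,cv2.CHAIN_APPROX_NONE)[0],key=len)[:,0,:]
E
python3 - <<'E'
from h import *
def circ(c,im,seed,th):
    g=im.astype(int); k=comp((g.min(2)>th)&(g.max(2)-g.min(2)<60),seed); p=cont(k); p=p[(p[:,1]>1)]
    W=np.array([onz(c,u,.026)[:2] for u in p]); H=cv2.convexHull(W.astype(np.float32))[:,0].astype(float)
    A=np.c_[2*H,np.ones(len(H))]; s=np.linalg.lstsq(A,(H**2).sum(1),rcond=None)[0]; print("dish",s[:2],2*np.sqrt(s[2]+s[0]**2+s[1]**2))
d=np.load("w3.npz");w=(d["K"],d["R"],d["t"]);im=cv2.imread("pics/w3.png")[:,:,::-1]
circ(w,im,(250,60),70)
for n,s in (("scene",(386,365)),("side",(299,342))): circ(cam(n),cv2.imread(f"pics/{n}0.png")[:,:,::-1],s,110)
g=im.astype(int); 
for nm,seed in (("new",(321,229)),("wide",(372,275))):
  for th in (190,150,110,70):
    k=comp((g.min(2)>th)&(g.max(2)-g.min(2)<40),seed); p=cont(k); 
    W=np.array([onz(w,u,.043)[:2] for u in p],np.float32); r=cv2.minAreaRect(W)
    print(nm,th,np.round(r[0],4),np.round(r[1],4),round(np.radians(r[2]),3),cv2.boundingRect(p))
E
```

```text
dish [ 0.46596844 -0.41047707] 0.11623280973620542
dish [ 0.46381177 -0.41282658] 0.12128354722092259
dish [ 0.46530386 -0.41064967] 0.12211021855170183
new 190 [ 0.5911 -0.3298] [0.0237 0.0157] 0.658 (307, 214, 28, 32)
new 150 [ 0.5913 -0.3301] [0.0326 0.0242] 0.665 (301, 208, 40, 44)
new 110 [ 0.5892 -0.3313] [0.0374 0.0257] 0.663 (300, 207, 42, 45)
new 70 [ 0.5889 -0.3312] [0.0384 0.0262] 0.663 (299, 206, 43, 46)
wide 190 [ 0.6187 -0.2732] [0. 0.] 0.0 (376, 273, 1, 1)
wide 150 [ 0.6253 -0.2778] [0.0431 0.0227] 0.498 (354, 254, 34, 44)
wide 110 [ 0.6251 -0.2774] [0.0456 0.0242] 0.502 (354, 252, 35, 47)
wide 70 [ 0.6366 -0.2713] [0.0807 0.0251] 0.48 (349, 251, 41, 83)
```

```bash
python3 - <<'E'
from h import *
go([.4655,-.411,.06],np.pi+.021)
E
```

```text
spin total(.1rad) 2.01 shift total(25mm) [ 5.04 -3.26  5.48] pos [ 0.5896 -0.327   0.1969] yaw -2.9193 tilt [-0.0011  0.0011 -1.    ]
```

Emit:
arm_command(steps=[20,0,0,0,1,20,0,0,0,1,20,0.84,-0.54,0.2,0,20,0.84,-0.54,0.2,0,20,0.84,-0.54,0.3,0,20,0.84,-0.54,0.4,0,20,0.84,-0.54,0.5,0,20,0.84,-0.56,0.7,0])

```text
time: 9.32
eef_pos: [0.4659, -0.4116, 0.1413]
tcp_rot: [-0.012, 1.0, -0.001, 0.001]
contact_force: [-0.3, -0.3, -0.1]
opening: 0.315
finger_force: 39.9
```

Emit:
arm_command(steps=[20,0,0,1,0,20,0,0,1,0,20,0,0,0.8,0,20,0,0,0.4,0,20,0,0,0,0])

```text
time: 9.73
eef_pos: [0.4647, -0.4092, 0.0571]
tcp_rot: [-0.012, 1.0, 0.002, -0.002]
contact_force: [0.5, 0.3, -0.4]
opening: 0.316
finger_force: 39.9
```

```bash
python3 - <<'E'
from h import *
go([.4655,-.411,.027],np.pi+.021); print(ctrl.get_state()["qpos"].round(2))
E
```

```text
spin total(.1rad) 0.02 shift total(25mm) [-0.03 -0.07  1.2 ] pos [ 0.4647 -0.4092  0.0571] yaw -3.1183 tilt [-0.0039  0.0048 -1.    ]
[-0.89  0.36  1.82  0.    0.96 -2.48]
```

Emit:
arm_command(steps=[20,0,-0.05,0.5,0,20,0,0,0.4,0,20,0,0,0.2,0,20,0,0,0.1,0,20,0,0,0,0])

```text
time: 10.15
eef_pos: [0.4658, -0.4129, 0.0296]
tcp_rot: [-0.011, 1.0, 0.0, -0.0]
contact_force: [1.1, 0.2, -0.1]
opening: 0.318
finger_force: 39.9
```

Emit:
arm_command(steps=[35,0,0,0,0,42,0,0,0,0,50,0,0,0,0,55,0,0,0,0,55,0,0,-0.2,0,55,0,0,-0.6,0,55,0,0,-1,0,55,0,0,-1,0])

```text
time: 10.82
eef_pos: [0.4654, -0.4125, 0.1003]
tcp_rot: [-0.011, 1.0, 0.001, -0.001]
contact_force: [-0.1, -0.3, 0.7]
opening: 0.548
finger_force: 0.0
```

```bash
python3 - <<'E'
from h import *
print(ctrl.get_state()["time"])
go([.591,-.330,.15],np.pi+.55)
E
```

```text
10.8167
spin total(.1rad) -5.28 shift total(25mm) [-6.01  0.19 -1.99] pos [ 0.4654 -0.4125  0.1003] yaw -3.1194 tilt [-0.0014  0.0018 -1.    ]
```

Emit:
arm_command(steps=[55,0,0,-1,0,55,0,0,-1,0,55,-0.85,0.53,0,0,55,-0.85,0.53,0,0,55,-0.85,0.53,0,0,55,-0.85,0.53,0,0,55,-0.85,0.53,0,-0.5,55,-0.8,0.56,0,-0.5])

```text
time: 11.48
eef_pos: [0.5908, -0.3287, 0.1508]
tcp_rot: [-0.062, 0.998, -0.0, 0.0]
contact_force: [0.5, -0.6, 0.5]
opening: 0.552
finger_force: 0.0
```

Emit:
arm_command(steps=[55,0,0,0,-1,55,0,0,0,-1,55,0,0,0,-1,55,0,0,0,0,55,0,0,0,0])

```text
time: 11.9
eef_pos: [0.5897, -0.3292, 0.1505]
tcp_rot: [-0.208, 0.978, -0.0, 0.0]
contact_force: [0.2, 0.4, 0.7]
opening: 0.549
finger_force: 0.0
```

```bash
python3 - <<'E'
from h import *
c,im=shot("wrist","w4.png"); np.savez("w4.npz",K=c[0],R=c[1],t=c[2]); p,R,s=tool(); print(p,s["opening"],s["time"],np.array(s["qpos"]).round(3))
go([.591,-.330,.04],np.pi+.55)
print(proj(c,[.591,-.330,.043]))
E
```

```text
[ 0.5896292  -0.32925065  0.15044073] 0.5459209602074303 11.95 [-0.659  0.357  1.64   0.     1.144 -2.65 ]
spin total(.1rad) -1.3 shift total(25mm) [-0.03 -0.05  4.42] pos [ 0.5896 -0.3293  0.1504] yaw -2.7219 tilt [ 3.e-04 -2.e-04 -1.e+00]
[321.47262034 244.07856832]
```

View pics/w4.png

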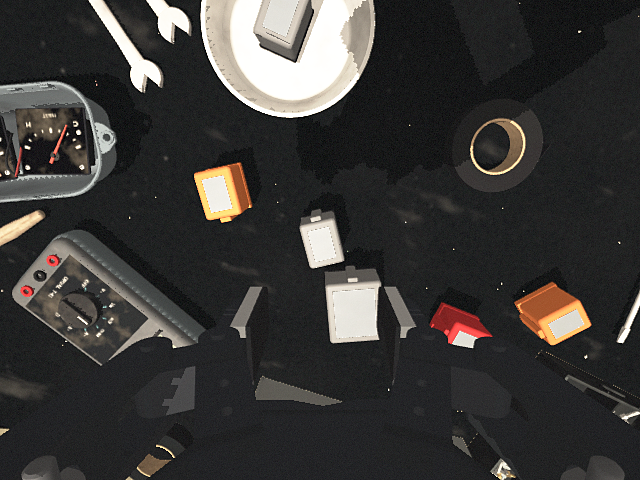

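The dead relay stands in the dish at (283,22). The new relay is at (321,238) with its rib up at (316,214). The wide relay's near edge is at about row 270, just behind it.

```bash
python3 - <<'E'
from h import *
L=[]
for f,s1 in (("w3",(321,229)),("w4",(321,240))):
    d=np.load(f+".npz");w=(d["K"],d["R"],d["t"]);im=cv2.imread(f"pics/{f}.png")[:,:,::-1];g=im.astype(int)
    for th in (190,150,120):
        k=comp((g.min(2)>th)&(g.max(2)-g.min(2)<40),s1);p=cont(k)
        r0=cv2.minAreaRect(p.astype(np.float32)); W=np.array([onz(w,u,.043)[:2] for u in p],np.float32); r=cv2.minAreaRect(W)
        print(f,th,np.round(r[0],4),np.round(r[1],4),round(np.radians(r[2]),3),np.round(r0[0],1))
        if th==190: L.append((w,r0[0]))
print("label by two views",tri(*L[0],*L[1]))
E
```

```text
w3 190 [ 0.5911 -0.3298] [0.0237 0.0157] 0.658 [320.3 229.6]
w3 150 [ 0.5913 -0.3301] [0.0326 0.0242] 0.665 [320.1 229.5]
w3 120 [ 0.5907 -0.33  ] [0.0334 0.0257] 0.663 [320.2 229. ]
w4 190 [ 0.5914 -0.3301] [0.0321 0.0239] 0.649 [321.1 244.1]
w4 150 [ 0.5907 -0.3302] [0.0334 0.0255] 0.659 [321.2 243.3]
w4 120 [ 0.589  -0.3314] [0.0375 0.026 ] 0.66 [320.8 240.6]
label by two views (array([ 0.59192532, -0.32977982,  0.03947345]), np.float64(0.0002279297945807401))
```

Emit:
arm_command(steps=[55,0,0,0,-0.7,55,0,0,0,-0.7,55,-0.04,-0.06,1,0,55,0,0,1,0,55,0,0,1,0,55,0,0,0.9,0,55,0,0,0.7,0,55,0,0,0.35,0])

```text
time: 12.62
eef_pos: [0.5896, -0.329, 0.0232]
tcp_rot: [-0.276, 0.961, 0.002, -0.001]
contact_force: [-0.6, -0.1, -0.6]
opening: 0.552
finger_force: 0.0
```

Emit:
arm_command(steps=[55,0,0,0,0,55,0,0,0,0])

```text
time: 12.78
eef_pos: [0.5913, -0.3302, 0.0266]
tcp_rot: [-0.277, 0.961, 0.0, -0.0]
contact_force: [0.8, -0.6, -0.1]
opening: 0.554
finger_force: 0.0
```

```bash
python3 - <<'E'
from h import *
go([.5912,-.330,.0245],np.pi+.56); print(ctrl.get_state()["qpos"].round(3),ctrl.get_state()["contact_force"])
E
```

```text
spin total(.1rad) 0.01 shift total(25mm) [0.   0.01 0.08] pos [ 0.5913 -0.3302  0.0266] yaw -2.5803 tilt [-0.  0. -1.]
[-0.659  0.511  1.682  0.     0.948 -2.791] [ 0.83715225 -0.60277472 -0.12860431]
```

Emit:
arm_command(steps=[45,0,0,0.08,0,38,0,0,0,0,34,0,0,0,0,30,0,0,0,0,20,0,0,0,0,20,0,0,0,0,20,0,0,0,0], squeeze=40)

```text
time: 13.37
eef_pos: [0.5922, -0.3305, 0.0259]
tcp_rot: [-0.277, 0.961, -0.001, 0.001]
contact_force: [-0.1, -0.6, 6.1]
opening: 0.317
finger_force: 40.2
```

```bash
python3 - <<'E'
from h import *
go([.5912,-.330,.16],np.pi+.56); s=ctrl.get_state(); print(s["opening"],s["finger_force"],s["contact_force"])
go(sock(0,0,.16),np.pi+YAW)
E
```

```text
spin total(.1rad) 0.02 shift total(25mm) [ 0.02  0.04 -5.36] pos [ 0.5922 -0.3305  0.0259] yaw -2.5794 tilt [ 0.002  -0.0015 -1.    ]
0.31742090519781746 40.16958832740784 [-0.07189194 -0.59774371  6.09488797]
spin total(.1rad) 3.41 shift total(25mm) [ 0.07 14.35 -5.36] pos [ 0.5922 -0.3305  0.0259] yaw -2.5794 tilt [ 0.002  -0.0015 -1.    ]
```

Emit:
arm_command(steps=[20,0,0,-0.4,0,20,0,0,-0.8,0,20,0,0,-0.9,0,20,0,0,-0.9,0,20,0,0,-0.9,0.9,20,0,0,-0.9,0.9,20,0,0,-0.6,0.9,20,0,0,0,0.71])

```text
time: 14.03
eef_pos: [0.5929, -0.3311, 0.1645]
tcp_rot: [-0.108, 0.994, -0.003, 0.003]
contact_force: [-0.3, -0.6, -0.3]
opening: 0.317
finger_force: 39.5
```

Emit:
arm_command(steps=[20,0,0.5,0,0,20,0,0.9,0,0,20,0,0.9,0,0,20,0,0.9,0,0,20,0,0.9,0,0,20,0,0.9,0,0,20,0,0.9,0,0,20,0,0.9,0,0])

```text
time: 14.7
eef_pos: [0.5522, -0.1617, 0.1578]
tcp_rot: [-0.112, 0.994, 0.001, -0.001]
contact_force: [1.2, -0.2, 0.7]
opening: 0.322
finger_force: 39.5
```

Emit:
arm_command(steps=[20,0,0.9,0,0,20,0,0.9,0,0,20,0,0.9,0,0,20,0,0.9,0,0,20,0,0.9,0,0,20,0,0.9,0,0,20,0,0.9,0,0,20,0,0.9,0,0])

```text
time: 15.37
eef_pos: [0.5124, 0.0134, 0.1579]
tcp_rot: [-0.112, 0.994, 0.001, -0.002]
contact_force: [-0.4, -0.7, 0.4]
opening: 0.315
finger_force: 39.5
```

Emit:
arm_command(steps=[20,0,0.35,0,0,20,0,0,0,0,20,0,0,0,0])

```text
time: 15.62
eef_pos: [0.512, 0.0203, 0.1588]
tcp_rot: [-0.111, 0.994, -0.0, -0.001]
contact_force: [-0.1, 0.2, -0.6]
opening: 0.317
finger_force: 39.6
```

```bash
python3 - <<'E'
from h import *
go(sock(0,0,.085),np.pi+YAW); s=ctrl.get_state(); print(s["opening"],s["finger_force"],s["time"])
c,im=shot("wrist","w5.png"); np.savez("w5.npz",K=c[0],R=c[1],t=c[2])
p,R,s=tool(); q=p+[0,0,.0171]  # relay top (43-25.9 above TCP)
print("relay top corners expected", [proj(c,q+R@np.array([x,y,0])).round(1).tolist() for x in(.018,-.018) for y in(-.014,.014)])
print("pocket mouth", [proj(c,sock(x,y,.03)).round(1).tolist() for x in(-.0192,.0192) for y in(-.0152,.0152)])
E
```

```text
spin total(.1rad) 0.02 shift total(25mm) [ 0.01 -0.05  2.95] pos [0.512  0.0203 0.1588] yaw -2.9183 tilt [-1.e-03 -4.e-04 -1.e+00]
0.317161062405451 39.552093744277954 15.6167
relay top corners expected [[285.6, 285.8], [360.0, 285.8], [287.9, 369.0], [357.4, 369.0]]
pocket mouth [[302.4, 211.2], [341.7, 211.3], [303.0, 258.5], [340.9, 258.6]]
```

View pics/w5.png

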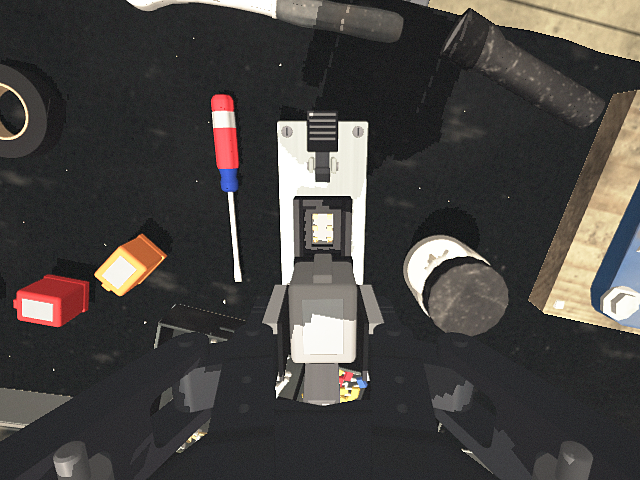

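The new relay is held with its rib up (towards the catch), its body spanning about (290–356, 262–363). The empty pocket shows at (323,228).

```bash
python3 - <<'E'
from h import *
for f,box in (("w2",(272,118,378,303)),("w5",(272,118,374,284))):
    d=np.load(f+".npz");c=(d["K"],d["R"],d["t"]);im=cv2.imread(f"pics/{f}.png")[:,:,::-1]
    W,r=plate(c,im,box); B=cv2.boxPoints(r)
    e=[B[1]-B[0],B[2]-B[1]]; x=max(e,key=np.linalg.norm); L=np.linalg.norm(x); x=x/L; x=x if x[0]>0 else -x; y=np.array([-x[1],x[0]])
    front=(W@x).min(); print(f,np.round(r[1],4),"yaw",np.arctan2(x[1],x[0]),"org",(front+.086)*x+(r[0]@y)*y)
# held relay (w5 new, w3 old): label and bright-top extents
for f in ("w3","w5"):
    d=np.load(f+".npz");c=(d["K"],d["R"],d["t"]);im=cv2.imread(f"pics/{f}.png")[:,:,::-1]
    g=im.astype(int).min(2); 
    for row in (290,310,350): 
        dg=np.diff(cv2.GaussianBlur(g.astype(np.float32),(5,5),0)[row,270:375]); print(f,row,g[row,282:366:6].tolist())
    for col in (300,345): print(f,"col",col,g[256:380:4,col].tolist())
E
```

```text
w2 [0.146  0.0716] yaw 0.22183317 org [0.51125875 0.01887317]
w5 [0.1358 0.0718] yaw 0.22152048 org [0.51114975 0.01890675]
w3 290 [96, 68, 86, 89, 84, 86, 86, 84, 85, 89, 85, 85, 76, 52]
w3 310 [20, 49, 87, 86, 103, 99, 98, 95, 100, 96, 93, 86, 78, 21]
w3 350 [32, 12, 163, 167, 189, 188, 189, 186, 187, 193, 195, 157, 132, 28]
w3 col 300 [23, 22, 64, 63, 66, 64, 65, 77, 83, 87, 87, 86, 81, 89, 87, 85, 84, 88, 80, 172, 169, 168, 168, 163, 168, 165, 162, 110, 70, 68, 67]
w3 col 345 [3, 21, 62, 64, 65, 68, 63, 73, 81, 87, 87, 85, 90, 88, 80, 86, 83, 84, 104, 164, 163, 163, 162, 163, 154, 155, 157, 98, 65, 68, 67]
w5 290 [139, 99, 130, 123, 127, 128, 130, 128, 126, 128, 126, 123, 121, 76]
w5 310 [41, 37, 130, 128, 142, 145, 142, 141, 146, 144, 147, 129, 120, 38]
w5 350 [45, 31, 226, 232, 246, 247, 246, 246, 245, 246, 255, 223, 188, 42]
w5 col 300 [45, 32, 99, 94, 97, 97, 101, 108, 127, 128, 131, 128, 128, 128, 131, 124, 126, 122, 235, 234, 235, 231, 233, 232, 231, 231, 232, 74, 89, 78, 34]
w5 col 345 [43, 35, 90, 94, 97, 97, 95, 106, 120, 128, 126, 129, 128, 129, 130, 127, 246, 229, 232, 231, 228, 228, 227, 228, 225, 223, 224, 33, 75, 84, 66]
```

Emit:
arm_command(steps=[20,0,-0.05,0.7,0,20,0,0,0.9,0,20,0,0,0.9,0,20,0,0,0.6,0,20,0,0,0.3,0,20,0,0,0,0,20,0,0,0,0])

```text
time: 16.25
eef_pos: [0.5132, 0.0181, 0.0745]
tcp_rot: [-0.11, 0.994, -0.0, -0.0]
contact_force: [0.8, -0.3, -0.2]
opening: 0.319
finger_force: 39.5
```

```bash
sed -i 's/^ORG=.*/ORG=np.array([.5113,.0189]);YAW=.2215/' h.py; python3 - <<'E'
from h import *
for i in range(3):
    go(sock(.0013,0,.0369),np.pi+YAW); ctrl.read_camera("side")
print(ctrl.get_state()["contact_force"],ctrl.get_state()["time"])
E
```

```text
spin total(.1rad) -0.01 shift total(25mm) [0.02 0.05 1.5 ] pos [0.5132 0.0181 0.0745] yaw -2.9212 tilt [-1.e-04 -1.e-04 -1.e+00]
spin total(.1rad) -0.01 shift total(25mm) [0.04 0.05 1.54] pos [0.5138 0.0182 0.0753] yaw -2.921 tilt [ 1.6e-03 -4.0e-04 -1.0e+00]
spin total(.1rad) -0.01 shift total(25mm) [0.05 0.05 1.55] pos [0.5141 0.0183 0.0757] yaw -2.9208 tilt [ 2.5e-03 -5.0e-04 -1.0e+00]
[ 0.09125341 -0.38935324  0.12932308] 16.4
```

Emit:
arm_command(steps=[20,0.03,0.03,0.4,0,20,0,0,0.4,0,20,0,0,0.15,0,20,0,0,0.1,0,20,0,0,0,0])

```text
time: 16.82
eef_pos: [0.5111, 0.0196, 0.0469]
tcp_rot: [-0.11, 0.994, 0.0, -0.001]
contact_force: [0.5, 1.3, -0.0]
opening: 0.318
finger_force: 39.5
```

Emit:
arm_command(steps=[20,0,0,0.1,0,20,0,0,0.1,0,20,0,0,0,0])

```text
time: 17.07
eef_pos: [0.5118, 0.0195, 0.0427]
tcp_rot: [-0.11, 0.994, 0.0, -0.0]
contact_force: [-1.1, -0.5, 0.0]
opening: 0.323
finger_force: 39.6
```

```bash
python3 - <<'E'
from h import *
go(sock(.0013,0,.0369),np.pi+YAW); s=ctrl.get_state(); print(s["contact_force"],s["wrist_torque"],s["opening"],s["time"])
E
```

```text
spin total(.1rad) -0.0 shift total(25mm) [-0.03 -0.02  0.23] pos [0.5118 0.0195 0.0427] yaw -2.9204 tilt [-3.e-04  1.e-04 -1.e+00]
[-1.09037534 -0.53815845  0.03547435] [-0.00329074 -0.01417913  0.02353838] 0.3227121783445268 17.0667
```

Emit:
arm_command(steps=[20,0,0,0.08,0,20,0,0,0.08,0,20,0,0,0.08,0,20,0,0,0.04,0,20,0,0,0,0])

```text
time: 17.48
eef_pos: [0.5119, 0.0194, 0.037]
tcp_rot: [-0.11, 0.994, 0.0, -0.001]
contact_force: [-4.7, 0.9, 7.2]
opening: 0.322
finger_force: 40.4
```

```bash
python3 - <<'E'
from h import *
go(sock(.0013,0,.0369),np.pi+YAW); s=ctrl.get_state(); print(s["contact_force"],s["wrist_torque"],s["opening"],s["time"])
E
```

```text
spin total(.1rad) -0.0 shift total(25mm) [-0.02 -0.02  0.  ] pos [0.5119 0.0194 0.037 ] yaw -2.9202 tilt [-0.0015  0.     -1.    ]
[-4.67505349  0.90934447  7.24235657] [-0.01516422  0.76189502 -0.0385103 ] 0.3220996909445947 17.4833
```

Emit:
arm_command(steps=[20,0,0,0.04,0,35,0,0,0,0,45,0,0,0,0,55,0,0,0,0,55,0,0,-0.4,0,55,0,0,-1,0,40,0,0,-0.8,0,20,0,0,0,0])

```text
time: 18.15
eef_pos: [0.5154, 0.019, 0.095]
tcp_rot: [-0.11, 0.994, -0.001, 0.004]
contact_force: [0.7, 0.1, 0.7]
opening: 0.276
finger_force: 0.0
```

Emit:
arm_command(steps=[0,0,0,0,0,0,0,0,0,0,0,0,0,0,0,0,0,0,0.5,0,0,0,0,0.2,0,0,0,0,0,0])

```text
time: 18.65
eef_pos: [0.5099, 0.0197, 0.07]
tcp_rot: [-0.11, 0.994, 0.001, -0.003]
contact_force: [-0.1, -0.7, -0.1]
opening: 0.001
finger_force: 0.0
```

```bash
python3 - <<'E'
from h import *
go(sock(0,0,.054),np.pi+YAW); s=ctrl.get_state(); print(s["contact_force"],s["opening"],s["time"])
c,im=shot("wrist","w6.png"); np.savez("w6.npz",K=c[0],R=c[1],t=c[2])
E
```

```text
spin total(.1rad) -0.0 shift total(25mm) [-0.05 -0.05  0.64] pos [0.5099 0.0197 0.07  ] yaw -2.9205 tilt [-5.5e-03  9.0e-04 -1.0e+00]
[-0.05082684 -0.65527835 -0.10344012] 0.0012158021770109074 18.65
```

Emit:
arm_command(steps=[0,0,-0.02,0.4,0,0,0,0,0.15,0,0,0,0,0.08,0,0,0,0,0.08,0,0,0,0,0,0])

```text
time: 19.12
eef_pos: [0.5118, 0.019, 0.0544]
tcp_rot: [-0.11, 0.994, 0.0, -0.0]
contact_force: [-0.2, -0.4, 0.8]
opening: -0.002
finger_force: 0.0
```

Emit:
arm_command(steps=[0,0,0,0.05,0,0,0,0,0.05,0,0,0,0,0,0])

```text
time: 19.37
eef_pos: [0.5124, 0.0189, 0.054]
tcp_rot: [-0.111, 0.994, -0.0, -0.0]
contact_force: [-4.2, 0.5, 7.8]
opening: 0.001
finger_force: 4.3
```

```bash
python3 - <<'E'
from h import *
go(sock(0,0,.054),np.pi+YAW); s=ctrl.get_state(); print(s["contact_force"],s["opening"],s["time"])
E
```

```text
spin total(.1rad) -0.0 shift total(25mm) [0.04 0.01 0.  ] pos [0.5124 0.0189 0.054 ] yaw -2.9201 tilt [-7.e-04 -1.e-04 -1.e+00]
[-4.16389544  0.5316157   7.79338146] 0.0007913261531543549 19.3667
```

```bash
python3 - <<'E'
from h import *
S,D=cam("scene"),cam("side")
c,s=np.cos(YAW),np.sin(YAW)
for n,a,b in [("lid top",(323,110),(418,118)),("lid top R",(397,152),(437,183)),("case front-left",(258,206),(342,173)),("case front-right",(330,248),(346,238)),("bottle top",(405,142),(454,168))]:
    p,e=tri(S,a,D,b); q=p[:2]-ORG; print(n,p.round(3),round(e,4),"sock",(q@[c,s]).round(3),(q@[-s,c]).round(3))
r=.075; pts=[(.089,.19),(.089,.133)]
for th in np.arange(1.75,-.03,-.125): pts.append((.050-r*np.cos(th)+.002*np.sin(th)+.011,.060+r*np.sin(th)+.002*np.cos(th)))
pts=np.array(pts); print("start"); go(sock(.089,0,.19),np.pi+YAW)
d=np.diff(pts,axis=0)/.025; print(np.c_[-d[:,0],-d[:,1]].round(2).tolist())
E
```

```text
lid top [0.825 0.151 0.201] 0.0052 sock 0.335 0.06
lid top R [ 0.814 -0.101  0.169] 0.0084 sock 0.269 -0.183
case front-left [0.631 0.176 0.016] 0.0223 sock 0.152 0.127
case front-right [ 0.601 -0.126  0.04 ] 0.0052 sock 0.055 -0.161
bottle top [ 0.862 -0.074  0.179] 0.0078 sock 0.322 -0.168
start
spin total(.1rad) -0.0 shift total(25mm) [-3.52  0.01 -5.44] pos [0.5124 0.0189 0.054 ] yaw -2.9201 tilt [-7.e-04 -1.e-04 -1.e+00]
[[-0.0, 2.28], [0.51, -0.02], [0.37, -0.05], [0.37, -0.01], [0.37, 0.04], [0.36, 0.09], [0.35, 0.13], [0.33, 0.17], [0.31, 0.21], [0.28, 0.25], [0.25, 0.28], [0.21, 0.31], [0.17, 0.34], [0.12, 0.35], [0.08, 0.37], [0.03, 0.37]]
```

Emit:
arm_command(steps=[0,0,0,-0.6,0,0,0,0,-1,0,0,0,0,-1,0,0,0,0,-1,0,0,0,0,-1,0,0,0,0,-0.9,0,0,-0.5,0,0,0,0,-0.8,0,0,0])

```text
time: 20.03
eef_pos: [0.5446, 0.0259, 0.1927]
tcp_rot: [-0.11, 0.994, -0.001, 0.002]
contact_force: [0.8, -0.8, -0.1]
opening: -0.002
finger_force: 0.0
```

Emit:
arm_command(steps=[0,-0.9,0,0,0,0,-0.9,0,0,0,0,-0.45,0,0,0,0,0,0,0.8,0,0,0,0,0.8,0,0,0,0,0.68,0,0,0,0,0,0])

```text
time: 20.62
eef_pos: [0.596, 0.0387, 0.1285]
tcp_rot: [-0.11, 0.994, 0.001, -0.004]
contact_force: [-2.0, 0.2, -0.7]
opening: 0.0
finger_force: 0.0
```

```bash
python3 - <<'E'
from h import *
go(sock(.0763,0,.133),np.pi+YAW); s=ctrl.get_state(); print(s["contact_force"],s["time"])
E
```

```text
spin total(.1rad) -0.0 shift total(25mm) [ 0.43 -0.03 -0.18] pos [0.596  0.0387 0.1285] yaw -2.9203 tilt [-7.7e-03  8.0e-04 -1.0e+00]
[-1.95093592  0.19841067 -0.66288334] 20.6167
```

Emit:
arm_command(steps=[0,0.5,-0.02,-0.05,0,0,0.37,0,-0.05,0,0,0.37,0,-0.01,0,0,0.37,0,0.04,0,0,0.36,0,0.09,0,0,0.35,0,0.13,0,0,0.33,0,0.17,0,0,0,0,0,0])

```text
time: 21.28
eef_pos: [0.5319, 0.0231, 0.1237]
tcp_rot: [-0.11, 0.994, 0.0, -0.001]
contact_force: [-0.4, 0.5, 0.3]
opening: 0.001
finger_force: 0.5
```

```bash
python3 - <<'E'
from h import *
th=1.0; r=.075
go(sock(.050-r*np.cos(th)+.002*np.sin(th)+.011,0,.060+r*np.sin(th)+.002*np.cos(th)),np.pi+YAW); s=ctrl.get_state(); print(s["contact_force"],s["time"])
E
```

```text
spin total(.1rad) -0.01 shift total(25mm) [-0.04  0.02 -0.02] pos [0.5319 0.0231 0.1237] yaw -2.9206 tilt [-2.7e-03 -2.0e-04 -1.0e+00]
[-0.3851741   0.50224594  0.29613716] 21.2833
```

Emit:
arm_command(steps=[0,0.3,0,0.21,0,0,0.28,0,0.25,0,0,0.25,0,0.28,0,0,0.21,0,0.31,0,0,0.17,0,0.34,0,0,0,0,0,0])

```text
time: 21.78
eef_pos: [0.5023, 0.0168, 0.0874]
tcp_rot: [-0.11, 0.994, 0.0, -0.002]
contact_force: [-0.3, -1.1, 1.7]
opening: -0.002
finger_force: 0.7
```

```bash
python3 - <<'E'
from h import *
th=.375; r=.075
go(sock(.050-r*np.cos(th)+.002*np.sin(th)+.011,0,.060+r*np.sin(th)+.002*np.cos(th)),np.pi+YAW); s=ctrl.get_state(); print(s["contact_force"],s["finger_force"],s["time"])
go(sock(-.014,0,.062),np.pi+YAW)
E
```

```text
spin total(.1rad) -0.01 shift total(25mm) [-0.05  0.   -0.08] pos [0.5023 0.0168 0.0874] yaw -2.9207 tilt [-4.4e-03  5.0e-04 -1.0e+00]
[-0.3438446  -1.08509152  1.74088102] 0.700983814895153 21.7833
spin total(.1rad) -0.01 shift total(25mm) [0.19 0.   1.02] pos [0.5023 0.0168 0.0874] yaw -2.9207 tilt [-4.4e-03  5.0e-04 -1.0e+00]
```

Contact is consistent with the lever being carried down. I'll finish the push.

Emit:
arm_command(steps=[0,0.1,0,0.3,0,0,0.06,0,0.3,0,0,0.03,0,0.25,0,0,0,0,0.12,0,0,0,0,0,0])

```text
time: 22.2
eef_pos: [0.4994, 0.0155, 0.0657]
tcp_rot: [-0.111, 0.994, -0.0, -0.001]
contact_force: [-2.7, -1.2, 5.7]
opening: 0.001
finger_force: 2.4
```

Emit:
arm_command(steps=[0,0,0,0.06,0,0,0,0,0.06,0,0,0,0,0,0,0,0,0,0,0])

```text
time: 22.53
eef_pos: [0.4998, 0.0159, 0.0622]
tcp_rot: [-0.11, 0.994, 0.0, -0.0]
contact_force: [-0.5, 0.2, 0.1]
opening: 0.005
finger_force: 0.0
```

```bash
python3 - <<'E'
from h import *
go(sock(-.014,0,.062),np.pi+YAW); s=ctrl.get_state(); print(s["contact_force"],s["finger_force"],s["time"])
E
```

```text
spin total(.1rad) -0.0 shift total(25mm) [0.08 0.02 0.01] pos [0.4998 0.0159 0.0622] yaw -2.9205 tilt [-5.e-04  3.e-04 -1.e+00]
[-0.49909868  0.17585866  0.12482768] 0.0 22.5333
```

Emit:
arm_command(steps=[0,0,0,0.05,0,0,0,0,0.04,0,0,0,0,0,0])

```text
time: 22.78
eef_pos: [0.4999, 0.0158, 0.061]
tcp_rot: [-0.11, 0.994, 0.0, -0.0]
contact_force: [-3.1, 0.4, 4.2]
opening: 0.001
finger_force: 2.4
```

Emit:
arm_command(steps=[0,0,0,-0.2,0,0,0,0,-0.4,0,0,0,0,-0.8,0,0,0,0,-1,0,0,0,0,-1,0,0,0,0,-1,0,0,-0.3,0,-0.9,0,0,0,0,0,0])

```text
time: 23.45
eef_pos: [0.5111, 0.017, 0.1997]
tcp_rot: [-0.11, 0.994, -0.002, 0.006]
contact_force: [0.8, -0.5, 0.6]
opening: 0.001
finger_force: 0.0
```

```bash
python3 - <<'E'
from h import *
c,iw=shot("wrist","w7.png"); _,a=shot("scene","scene7.png"); _,b=shot("side","side7.png"); print(ctrl.get_state()["time"])
r=lambda i,x,y,ww,hh:cv2.resize(i[y:y+hh,x:x+ww],(400,300),interpolation=cv2.INTER_CUBIC)
cv2.imwrite("pics/m7.png",np.vstack([np.hstack([r(a,190,185,120,90),r(a,300,230,160,120)]),np.hstack([r(iw,240,90,200,150+0),r(b,240,165,180,135+60)])])[:,:,::-1])
E
```

```text
23.6
```

View pics/m7.png

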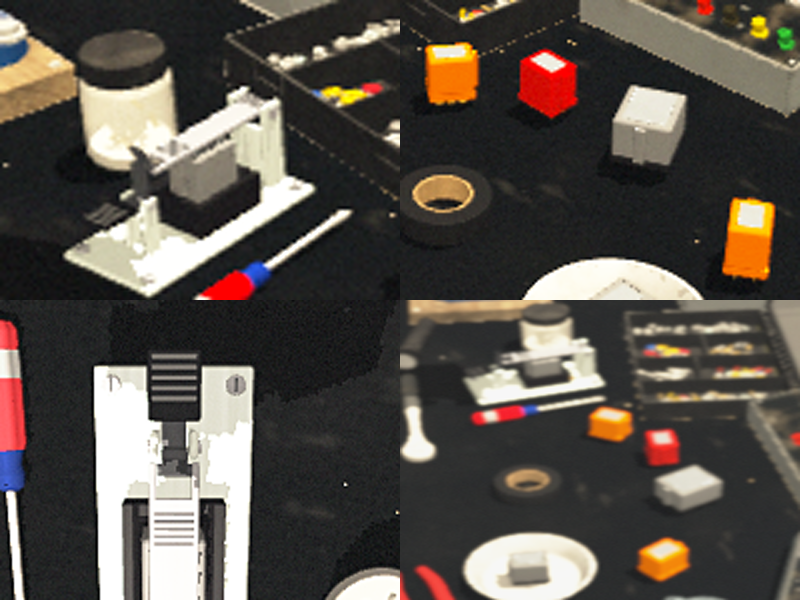

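The crops show the lever shut and level, with the hook over its end and the relay beneath it. The dead relay stands in the dish, and the wide relay, tape, jar and screwdriver are where they were. The robot is touching nothing, so I'm handing in.

```bash
python3 -c "
from plant import ctrl
print(ctrl.sign_off())"
```

```text
the job is handed in; nothing more can be done
None
```

The dead relay is in the dish, the new relay is fully home with its rib towards the catch, and the lever is latched shut; I handed the job in at about 24 s on the robot's clock, with no verdict shown.

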